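Wind the tin clamp shut with its loose crank

TASK

Fit the loose crank onto the square shaft of the tin clamp and wind it clockwise until the tin is held firmly between the two jaws, ready to be opened. Then lift the crank off the shaft and lay it flat on the worktop, leaving the tin clamped upright.

Things in the scene. Friction and masses are not known exactly. Their poses are not given: they have to be found in the camera images.
- clamp: Tin clamp fixed to the worktop: steel base plate 130 x 270 x 10 mm with a white gear housing 64 mm square (60 mm high) carrying the upright shaft, two guide rods, a moving and a fixed jaw (57 mm high). Origin at worktop height under the shaft's axis, z up; the jaws lie towards -y: the plate spans y = +48 to -222 mm, x = -65 to +65 mm.
- shaft (a joint): Angle (rad) of the square shaft; grows CLOCKWISE seen from above and moves the jaw 7 mm per rad to the fixed jaw. At 0 the square's faces look along the clamp's x and y; at v it is turned clockwise by v (same look every quarter turn). Starts at 1.5 to 4; both jaws touch the tin at 7.5; it is tight, the crank stiff, at 7.6. Friction 0.15 N m keeps it where it is left, also when tight.
- shaft_top (a point): Centre of the top of the square shaft, 95 mm above the worktop. The shaft is 16 mm square up to 90 mm, then a round nose tapering from 16 to 11 mm diameter.
- shaft_seat (a point): Point on the shaft's axis on top of a round flange of 44 mm diameter, 64 mm above the worktop and 31 mm below the shaft's top: the underside of the crank's hub rests here when it is fully down. Axes turn with the shaft.
- jaw: Moving steel jaw with a dark rubber pad, 124 mm wide; it slides along the clamp's -y as the shaft turns clockwise. Its pad's face lies at clamp y = -58 mm minus 7 mm per rad of the shaft. Origin at the clamp's origin when the shaft is at 0.
- fixed_jaw: Fixed steel jaw with a dark rubber pad at the far end of the base plate; the pad's face is at clamp y = -186 mm. Origin coincides with the clamp's origin.
- tin: Food tin, 76 mm diameter, 58 mm high, 0.25 to 0.5 kg, standing loose on the base plate between the jaws. Origin in the centre of its underside, z up.
- crank: Loose steel crank, 0.22 kg, lying flat. Origin: centre of the hub's underside; z up, x along the arm to the knob. Hub 36 x 36 x 28 mm with a square through hole 18.4 mm wide, sides along x and y. Arm: flat bar 18 mm wide, 14 mm thick, level with the hub's underside, bare from x = 18 to 63 mm. Round upright knob, 26 mm diameter, fixed at x = 76 mm, its top 62 mm above the underside.
- crank_knob (a point): Centre of the crank's knob, 76 mm from the hub's centre and 38 mm above the crank's underside. Winding takes about 2 N across the knob, rising past 6 N once the tin is tight.
- crank_arm (a point): Middle of the bare part of the crank's arm, x = 40.5 mm, 7 mm above the crank's underside: the place to grip it across, near its centre of mass.
Mind the look-alikes: they are no part of the job. What is shaped like the tin but orange or turquoise is not meant.

How it is judged (in metres and radians):
On the way, in this order (a step that is already met when the one before it is completed fails the run):
1. the crank's hub is fully down on the square shaft (horizontal distance between crank and shaft_seat below 0.004 m and z of crank in the frame of shaft_seat below 0.006 m and angle between crank's own z axis and vertical below 0.15 rad), for 0.2 s.
2. with the crank on the shaft, the tin has been wound tight between the two jaws (contact force between tin and jaw above 4 N and contact force between tin and fixed_jaw above 4 N and horizontal distance between crank and shaft_seat below 0.006 m and z of crank in the frame of shaft_seat below 0.015 m), for 0.2 s.
At the end, for the whole second after the job is handed in: The tin stands upright (within 0.1 rad) and at rest, squeezed between both jaws with more than 4 N each; the crank is off the shaft and lies flat (within 0.1 rad, underside within 6 mm of the worktop), knob up and at rest on the worktop (contact force between tin and jaw above 4 N and contact force between tin and fixed_jaw above 4 N and angle between each of tin, crank's own z axis and vertical below 0.1 rad and height (world z) of crank below 0.006 m and linear speed of each of crank, tin below 0.02 m/s); the robot touches nothing.
It fails at once if the tin is tipped over or lifted out of the clamp (angle between tin's own z axis and vertical above 0.5 rad or z of tin in the frame of clamp above 0.05 m).
It also fails if it takes over 72 s, if anything falls off the work surface, if the arm or the gripper's body presses on something with over 40 N, if the wrist force passes 120 N, or if a joint passes its speed limit or range.

ROBOT

A 6-joint arm with a two-finger parallel gripper is mounted at the origin on a cart in front of the work surface, level with it; the furniture and walls round the work are solid. World frame = base frame: x ahead of the robot, y to its left, z up, the work surface at z = 0. Lengths are in m, angles in degrees, forces in N, time in s.
With the tool pointing down it reaches from about 0.4 to 0.825 m from the base axis. Payload 7 kg.
Tool frame: the origin (TCP) lies midway between the tips of the shut fingers; the grasp point (between the pads) lies 19 mm behind it; z points along the fingers, y is the line along which they close (so a half turn about z gives the same grasp; the last joint's range is limited). The gripper opens to 88 mm and grips with 3 to 60 N. Pads are 19 mm wide; open, the fingers measure 130 mm over their backs; the gripper's body (78 mm by 193 mm) begins 47 mm behind the grasp point.
Start: joints at [-54.998, 20.546, 0.682, 0, -70.136, -16.507], TCP at [0.214, -0.64, 0.227] pointing down, gripper open.
Joint ranges: [-176.03, 176.03], [-82.01, 121.73], [-58.28, 71.71], [-173.87, 95.51], [-174.79, -0.11], [-173.66, 173.66]. Speed limits (degrees/s): [136.94, 136.94, 172.46, 180, 180, 180].

INTERFACE

Orientations are given as [roll, pitch, yaw] about the fixed x, y, z axes, in that order (R = Rz(yaw) Ry(pitch) Rx(roll)).
In Python, from plant import ctrl gives the robot as it stands. The module is installed in compiled form; this text tells all that it offers.
- The arm moves only by the tool play_rows, never from a script. Its argument "commands" is a list that holds one entry, the list of rows, each a list of 7 numbers: the turn, a rotation vector about the tool's x, y, z in rad, then the shift along the tool's x, y, z in cm, then the finger opening in cm, from 0 to 8.76. In form: [[[ax, ay, az, x, y, z, grip], ...]]. A call has 1 to 8 rows; each row is the pose to reach, as a shift and turn from the pose commanded when the call began, along the tool's axes at that moment; what a row does not reach only later rows make up. A row lasts 1/12 s, in which the tool goes at most 41.7 mm and 7.16 degrees, less where a joint would pass 70% of its speed; a pose out of reach is approached as far as the arm can. A call with a gripper value outside its range is refused whole. The fingers move at their own pace and stop on an object; the grip force is fixed at half the most. Time passes only in rows, so rows that repeat a pose let the fingers close. It gives the time, the measured TCP pose, the force, the opening and the grip force at its end, in the units of the state.
- ctrl.get_obs(): the state, without advancing time (a new reading comes with each control period).
- ctrl.snapshot(name): name is "side" or "top" or "wrist"; returns a dict with "color" (400x640x3 uint8, red, green, blue), "camera_matrix" (3x3 intrinsics, pixels), "k1" (the pictures are not rectified: a ray, as slopes to the right and down, at radius r is drawn at 1 + k1 r^2 times it, then the intrinsics apply), "origin" and "rotation" of the camera in the world; the wrist camera has in their place "hand_eye" (4x4, takes a point from camera to tool coordinates, whose origin is the TCP and whose axes are the flange's). Camera axes: x right, y down, z forward; pixel columns grow to the right and rows downward; lengths in m; the calibration is good to about 2 mm. A picture is of the moment at which its call begins: read the wrist's pose just before it. There is no depth.
- ctrl.close_job(): hands the job in; it is judged then, once.
Trained networks look in a picture, given as the dict that the camera call returned (one of the last four; its "shot" number tells which), for a name from the list of things; names that differ only in an ending like _2 or _b are one class to them, and where a whole thing is asked for, a point or a joint stands for the part that bears it (a point fixed in the world has none). Each returns a list of dicts, best first, with "conf" (0 to 1); they miss things now and then, are a little off and sometimes report something else, mostly with a low value. They report only what shows in the picture. A call takes as long as a camera call. They do not tell look-alikes from the thing itself.
- ctrl.find_in(picture, name): "bbox" ([left, top, width, height] in pixels, round what is visible of it).
The state is a dict: "clock": time; "joint_pos": joint angles; "qvel": joint speeds; "tau": joint torques, N m; "tool_pos": TCP position; "orientation": TCP orientation; "force": force on the tool from outside, world axes, zero at the start; "moment": the same for the moment, N m; "opening": finger opening in m; "gripper_force": force on a finger pad.
Only numpy, scipy, OpenCV 4.12 (cv2) and the standard library are available. Lean on these libraries where they do the work, as an engineer would, in place of code of your own. Each camera call takes 0.05 s, during which the arm holds its last target. There are 200 camera calls.

## Working session

There is one attempt and no reset: what is moved stays moved. The work goes in short steps, Python scripts to look and compute and a tool call to move; the robot and the scene stay as the last step left them, time stands still between calls to the robot, and variables do not carry over. Pictures are saved under pics/ and viewed, at most 10 in all, crops included, and the job is handed in when it is done.

Besides the shell and the picture viewer there is one more tool, called after ">>>" as name(argument=value, ...) on one line, values as JSON. play_rows: Moves the arm, as the interface text tells. Its arguments: {"type":"object","properties":{"commands":{"type":"array","items":{"type":"array","items":{"type":"array","items":{"type":"number"}}}}},"required":["commands"]}

```bash
ls; mkdir -p pics; cat > h.py <<'E'
import numpy as np, cv2
from scipy.spatial.transform import Rotation as R
from plant import ctrl
def pose(o):
    T=np.eye(4);T[:3,:3]=R.from_euler('xyz',o['orientation'],degrees=True).as_matrix();T[:3,3]=o['tool_pos'];return T
def cam(name):
    o=ctrl.get_obs();s=ctrl.snapshot(name)
    if 'hand_eye' in s:
        T=pose(o)@np.array(s['hand_eye']);s['O'],s['Rm']=T[:3,3],T[:3,:3]
    else: s['O'],s['Rm']=np.array(s['origin']),np.array(s['rotation'])
    return s
def ray(s,uv):
    K=np.array(s['camera_matrix']);k=s['k1']
    d=np.array([(uv[0]-K[0,2])/K[0,0],(uv[1]-K[1,2])/K[1,1]]);p=d.copy()
    for _ in range(20): p=d/(1+k*(p@p))
    return s['Rm']@np.array([p[0],p[1],1])
def at(s,uv,z):
    r=ray(s,uv);return s['O']+r*(z-s['O'][2])/r[2]
def proj(s,P):
    p=(np.array(P)-s['O'])@s['Rm'];q=p[:2]/p[2];q=q*(1+s['k1']*(q@q));K=np.array(s['camera_matrix'])
    return np.array([K[0,0]*q[0]+K[0,2],K[1,1]*q[1]+K[1,2]])
def save(s,f,crop=None,sc=1):
    im=s['color'][:,:,::-1]
    if crop: x,y,w,h=crop;im=im[y:y+h,x:x+w]
    cv2.imwrite('pics/'+f,cv2.resize(im,None,fx=sc,fy=sc,interpolation=cv2.INTER_CUBIC))
E
python3 - <<'E'
from h import *
ims=[]
np.set_printoptions(precision=3,suppress=True)
o=ctrl.get_obs();print(o['clock'],o['orientation'],o['opening'])
for n in['top','side']:
    s=cam(n);save(s,n+'0.png')
    print(n,s['O'],s['Rm'][:,2],s['k1'])
    for t in['clamp','shaft','jaw','fixed_jaw','tin','crank','crank_knob','crank_arm']:
        print(t,[(np.round(d['bbox'],0).astype(int).tolist(),round(d['conf'],2)) for d in ctrl.find_in(s,t)[:4]])
E
```

```text
pics
0.0 [ 179.904   -0.009 -161.513] 0.08769011771105868Traceback (most recent call last):
  File "<stdin>", line 7, in <module>
IndexError: too many indices for array: array is 1-dimensional, but 2 were indexed
```

View pics/top0.png

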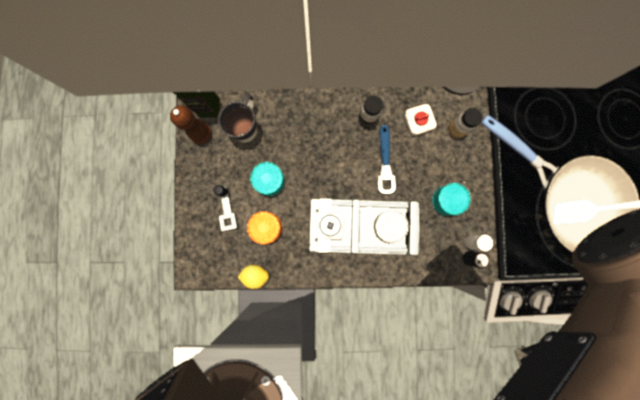

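The top picture shows the crank at about (226,205), knob (221,190), hub hole (228,221). The clamp has its shaft at (330,226) and the tin at (391,226) between the jaws. Orange (264,228) and turquoise (267,179) and (453,199) tins are look-alikes, and the blue-handled tool (387,160) isn't the crank.

```bash
python3 - <<'E'
from h import *
np.set_printoptions(precision=3,suppress=True)
s=ctrl.snapshot('top');print({k:v for k,v in s.items() if k!='color'})
s=ctrl.snapshot('wrist');print({k:v for k,v in s.items() if k!='color'})
s=ctrl.snapshot('side');print({k:v for k,v in s.items() if k!='color'})
save(s,'side0.png')
E
```

```text
{'camera_matrix': array([[372.697,   0.   , 318.922],
       [  0.   , 372.697, 200.348],
       [  0.   ,   0.   ,   1.   ]]), 'k1': -0.07558633781212382, 'origin': array([ 0.437, -0.215,  0.933]), 'rotation': array([-175.414,    0.243,  -90.944]), 'shot': 2}
{'camera_matrix': array([[336.838,   0.   , 316.168],
       [  0.   , 336.838, 199.2  ],
       [  0.   ,   0.   ,   1.   ]]), 'k1': -0.042343290809279704, 'hand_eye': array([[-0.   , -0.968, -0.249,  0.067],
       [ 1.   , -0.001,  0.001, -0.   ],
       [-0.001, -0.249,  0.968, -0.157],
       [ 0.   ,  0.   ,  0.   ,  1.   ]]), 'shot': 3}
{'camera_matrix': array([[502.239,   0.   , 311.27 ],
       [  0.   , 502.239, 198.159],
       [  0.   ,   0.   ,   1.   ]]), 'k1': -0.029330016264660683, 'origin': array([ 0.348, -1.276,  0.807]), 'rotation': array([-123.324,    0.684,   -8.795]), 'shot': 4}
```

View pics/side0.png

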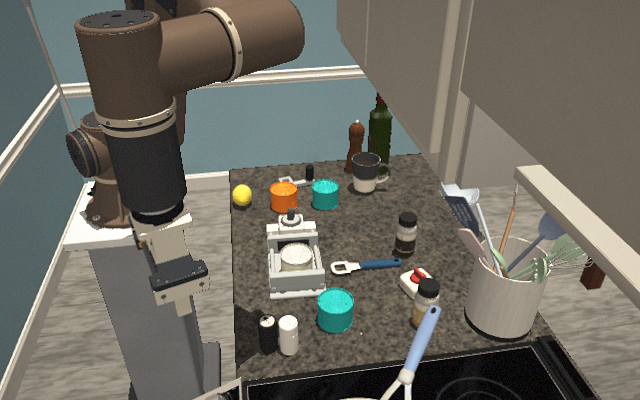

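The side view shows the crank at about (295,180) behind the orange tin, and the clamp at about (295,255), its shaft at (290,215) nearest the crank, with the silver tin at (295,257) between the jaws.

```bash
sed -i "s/s\['O'\],s\['Rm'\]=np.array(s\['origin'\]),np.array(s\['rotation'\])/s['O'],s['Rm']=np.array(s['origin']),R.from_euler('xyz',s['rotation'],degrees=True).as_matrix()/" h.py
python3 - <<'E'
from h import *
np.set_printoptions(precision=3,suppress=True)
for n in['top','side']:
    s=cam(n)
    for t in['clamp','shaft','jaw','fixed_jaw','tin','crank','crank_knob','crank_arm']:
        print(t,[(np.round(d['bbox'],0).astype(int).tolist(),round(d['conf'],2)) for d in ctrl.find_in(s,t)[:4]])
    if n=='top':
        for nm,uv,z in[('shaft',(330,226),.095),('tin',(391,226),.068),('hub',(228,221),.028),('knob',(221,190),.062),('P00',(309,252),.01),('P01',(419,254),.01),('or',(264,228),.06),('tq',(267,179),.06),('edge',(250,290),0)]:
            print(nm,at(s,uv,z))
        a=s['color'][80:300,170:500,::-1]; a=s['color'][165:265,190:430,::-1]
        cv2.imwrite('pics/topc.png',cv2.resize(a,None,fx=3.3,fy=3.3,interpolation=cv2.INTER_CUBIC))
E
```

```text
clamp [([309, 202, 110, 53], 0.82), ([320, 215, 20, 22], 0.36)]
shaft [([323, 215, 18, 20], 0.52)]
jaw [([351, 201, 9, 51], 0.73)]
fixed_jaw [([404, 206, 12, 50], 0.55)]
tin [([251, 160, 31, 33], 0.89), ([251, 210, 25, 33], 0.88), ([374, 210, 35, 35], 0.7), ([434, 181, 32, 34], 0.62)]
crank [([216, 187, 24, 44], 0.9)]
crank_knob [([214, 186, 25, 44], 0.92)]
crank_arm [([214, 186, 27, 46], 0.75)]
shaft [ 0.447 -0.236  0.095]
tin [ 0.444 -0.379  0.068]
hub [0.463 0.01  0.028]
knob [0.536 0.019 0.062]
P00 [ 0.384 -0.186  0.01 ]
P01 [ 0.374 -0.457  0.01 ]
or [ 0.445 -0.083  0.06 ]
tq [ 0.56 -0.09  0.06]
edge [ 0.292 -0.037  0.   ]
clamp [([268, 207, 56, 94], 0.63)]
shaft [([284, 207, 17, 16], 0.47)]
jaw [([265, 229, 54, 23], 0.65)]
fixed_jaw [([270, 269, 57, 22], 0.8)]
tin [([268, 182, 29, 30], 0.72), ([280, 244, 32, 28], 0.61), ([317, 289, 38, 44], 0.61), ([314, 179, 28, 31], 0.56)]
crank [([284, 208, 15, 18], 0.72), ([279, 164, 38, 24], 0.68)]
crank_knob [([281, 164, 31, 22], 0.55)]
crank_arm [([283, 163, 32, 22], 0.7)]
```

View pics/topc.png

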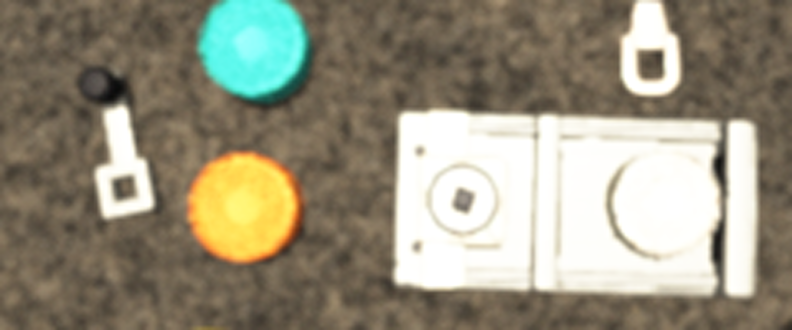

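Candidates for the crank, by pixel in the top picture:
- **White crank:** (226,205), with a black knob and a square hub. This matches the description.
- **Blue-handled opener:** (387,160). Not it.
- **Shaft:** (330,226), which the side view also labelled "crank" at (291,217). Not it.

The crop confirms the white crank: knob at (97,85), square hole at (124,188). For the tin I choose the silver one inside the clamp at (391,226), not the orange or turquoise ones.

The first move brings the wrist camera over the shaft.

```bash
cat >> h.py <<'E'
def go(x,y,z,yaw):
    T=pose(ctrl.get_obs());G=np.eye(4);G[:3,:3]=R.from_euler('xyz',[180,0,yaw],degrees=True).as_matrix();G[:3,3]=x,y,z
    D=np.linalg.inv(T)@G;print('turn',R.from_matrix(D[:3,:3]).as_rotvec().round(4),'shift cm',(100*D[:3,3]).round(2))
E
python3 -c "
from h import *
go(.44,-.27,.25,-178)"
```

```text
turn [-0.      0.      0.2879] shift cm [-33.17  27.94  -2.34]
```

>>> play_rows(commands=[[[0,0,0.288,-33.2,28,-2.3,6],[0,0,0.288,-33.2,28,-2.3,6],[0,0,0.288,-33.2,28,-2.3,6],[0,0,0.288,-33.2,28,-2.3,6],[0,0,0.288,-33.2,28,-2.3,6],[0,0,0.288,-33.2,28,-2.3,6],[0,0,0.288,-33.2,28,-2.3,6],[0,0,0.288,-33.2,28,-2.3,6]]])

```text
clock: 1.77
tool_pos: [0.3869, -0.3559, 0.2446]
orientation: [-180.0, 0.0, -178.0]
force: [1.8, -0.1, -0.0]
opening: 0.0602
gripper_force: 0.0
```

```bash
python3 -c "
from h import *
go(.44,-.27,.25,-178);print(ctrl.get_obs()['joint_pos'])"
```

```text
turn [-0.0004  0.0007 -0.0002] shift cm [-5.6   8.4  -0.54]
[-2.12042872e+01  5.70041507e+00 -1.64554219e+01  2.98722197e-03
 -6.77971376e+01 -6.68066079e+01]
```

>>> play_rows(commands=[[[0,0,0,-5.6,8.4,-0.5,6],[0,0,0,-5.6,8.4,-0.5,6],[0,0,0,-5.6,8.4,-0.5,6],[0,0,0,-5.6,8.4,-0.5,6],[0,0,0,-5.6,8.4,-0.5,6]]])

```text
clock: 2.18
tool_pos: [0.44, -0.2707, 0.2494]
orientation: [-180.0, 0.0, -177.9]
force: [0.2, -0.5, -0.1]
opening: 0.0598
gripper_force: 0.0
```

```bash
python3 - <<'E'
from h import *
np.set_printoptions(precision=4,suppress=True)
s=cam('wrist');save(s,'w1.png',None,1.25);np.save('w1.npy',s,allow_pickle=True)
print(ctrl.get_obs()['tool_pos'])
for t,z in[('shaft',.09),('clamp',.01),('jaw',.057),('fixed_jaw',.057),('tin',.068)]:
    for d in ctrl.find_in(s,t)[:3]:
        b=d['bbox'];print(t,np.round(b),round(d['conf'],2),at(s,(b[0]+b[2]/2,b[1]+b[3]/2),z))
E
```

```text
[ 0.4394 -0.2715  0.2492]
shaft [328. 166.  42.  42.] 0.61 [ 0.4419 -0.2395  0.09  ]
clamp [154. 108. 238. 128.] 0.67 [ 0.4434 -0.3221  0.01  ]
jaw [280. 122.  26. 115.] 0.87 [ 0.4421 -0.2954  0.057 ]
fixed_jaw [154. 111.  33. 108.] 0.96 [ 0.4316 -0.4236  0.057 ]
tin [174. 141.  85.  73.] 0.81 [ 0.441 -0.373  0.068]
tin [441. 150.  83.  72.] 0.68 [ 0.4393 -0.0984  0.068 ]
tin [ 48. 185.  89.  50.] 0.58 [ 0.4812 -0.5076  0.068 ]
```

View pics/w1.png

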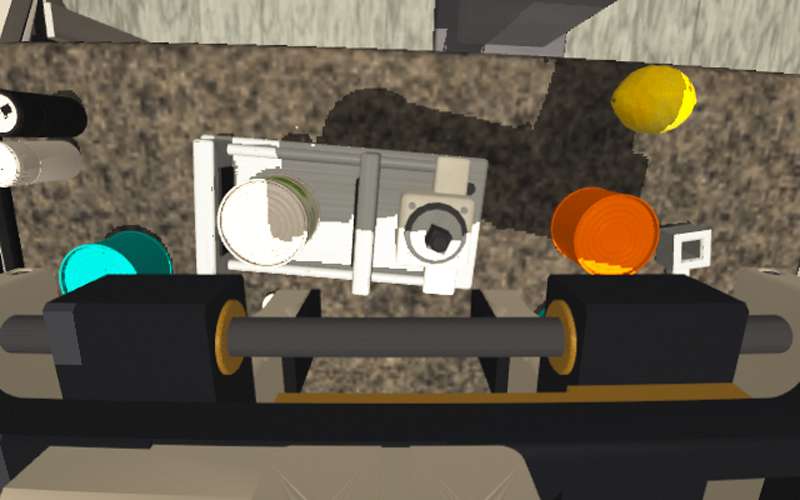

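The wrist picture shows the clamp with its shaft at (438,236), the moving jaw at x about 367, the tin at (265,222) and the crank's hub at (690,248). Next is a zoom on the shaft.

```bash
python3 - <<'E'
from h import *
np.set_printoptions(precision=4,suppress=True)
s=np.load('w1.npy',allow_pickle=True).item()
print('flange',at(s,(348.8,186.4),.064),'jaw top', [at(s,(u/1.25,v/1.25),.057) for u,v in((361,153),(380,153),(353,293),(370,293))])
print('fixed',[at(s,(u/1.25,v/1.25),.057) for u,v in((194,140),(214,138),(197,273),(214,273))])
save(s,'w1c.png',(318,156,64,64),9)
E
```

```text
flange [ 0.4465 -0.2366  0.064 ] jaw top [array([ 0.3839, -0.3006,  0.057 ]), array([ 0.3834, -0.2852,  0.057 ]), array([ 0.5046, -0.3056,  0.057 ]), array([ 0.5041, -0.2906,  0.057 ])]
fixed [array([ 0.3779, -0.4366,  0.057 ]), array([ 0.3759, -0.42  ,  0.057 ]), array([ 0.4914, -0.4429,  0.057 ]), array([ 0.4908, -0.4277,  0.057 ])]
```

View pics/w1c.png

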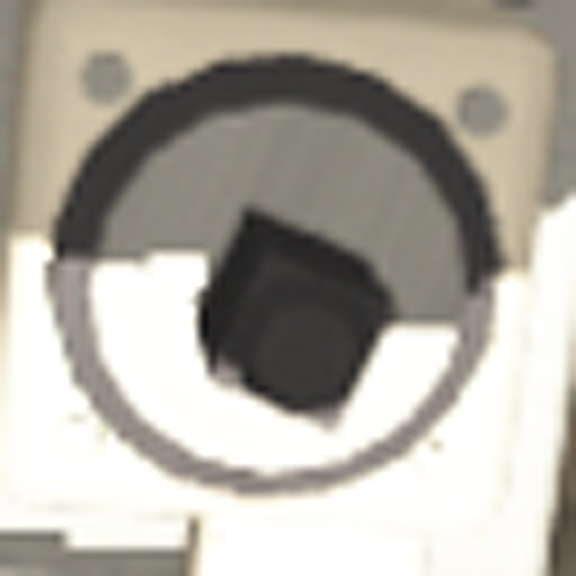

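```bash
python3 - <<'E'
from h import *
from scipy.optimize import least_squares
np.set_printoptions(precision=4,suppress=True)
s=np.load('w1.npy',allow_pickle=True).item()
px=lambda u,v:(318+u/9-.5,156+v/9-.5)
obs=[((220,375),.09),((335,425),.09),((392,300),.09),((248,208),.064),((200,310),.064)]
W=[at(s,px(*p),z)[:2] for p,z in obs];print(np.array(W))
print('nose',at(s,px(303,350),.095),'disc',at(s,px(280,292),.064))
def sq(c,a):
    return [np.array(c)+.008*np.sqrt(2)*np.array([np.cos(a+k*np.pi/2),np.sin(a+k*np.pi/2)]) for k in range(4)]
def f(p):
    q=sq(p[:2],p[2]);return np.concatenate([w-min(q,key=lambda x:np.linalg.norm(x-w)) for w in W])
best=min((least_squares(f,[.4465,-.2366,a]) for a in np.arange(0,1.57,.2)),key=lambda r:r.cost)
print(best.x[:2],'side dir deg',(np.degrees(best.x[2])-45)%90,f(best.x).round(4))
j=np.array([.44,-.2934]);j2=np.array([.434,-.4235])
E
```

```text
[[ 0.4518 -0.2454]
 [ 0.4569 -0.2326]
 [ 0.4428 -0.2274]
 [ 0.4384 -0.2409]
 [ 0.4506 -0.2458]]
nose [ 0.4475 -0.2372  0.095 ] disc [ 0.4481 -0.2367  0.064 ]
[ 0.4472 -0.2364] side dir deg 69.26057223151281 [-0.      0.0013 -0.0006 -0.0009  0.0003 -0.0014  0.0015  0.0001 -0.0012
  0.0009]
```

Shaft centre is about (0.4475, -0.2367), and the jaw position puts the shaft at about 1.88 rad. The crank goes on with its arm at yaw 69.3°. Now I go over the crank with a CCW turn.

```bash
python3 -c "
from h import *
go(.485,.014,.25,-10)"
```

```text
turn [ 3.0000e-04  0.0000e+00 -2.9338e+00] shift cm [-5.57 28.49 -0.1 ]
```

>>> play_rows(commands=[[[0,0,-2.93,-5.6,28.5,0,6],[0,0,-2.93,-5.6,28.5,0,6],[0,0,-2.93,-5.6,28.5,0,6],[0,0,-2.93,-5.6,28.5,0,6],[0,0,-2.93,-5.6,28.5,0,6],[0,0,-2.93,-5.6,28.5,0,6],[0,0,-2.93,-5.6,28.5,0,6],[0,0,-2.93,-5.6,28.5,0,6]]])

```text
clock: 3.15
tool_pos: [0.4866, 0.0197, 0.2492]
orientation: [-180.0, 0.1, -120.2]
force: [-0.0, -1.2, 0.6]
opening: 0.0604
gripper_force: 0.0
```

```bash
python3 -c "
from h import *
go(.485,.014,.25,7);print(ctrl.get_obs()['joint_pos'])"
```

```text
turn [-1.7000e-03  2.0000e-04 -2.2196e+00] shift cm [ 0.57 -0.15 -0.09]
[ 2.54958181e+01  1.62307219e+00 -2.02750260e+01 -1.97621200e-02
 -6.80244614e+01 -5.56624566e+01]
```

>>> play_rows(commands=[[[0,0,-2.22,0,0,0,6],[0,0,-2.22,0,0,0,6],[0,0,-2.22,0,0,0,6],[0,0,-2.22,0,0,0,6],[0,0,-2.22,0,0,0,6],[0,0,-2.22,0,0,0,6],[0,0,-2.22,0,0,0,6],[0,0,-2.22,0,0,0,6]]])

```text
clock: 3.82
tool_pos: [0.4854, 0.0143, 0.249]
orientation: [180.0, -0.0, -63.1]
force: [0.2, -0.2, 0.4]
opening: 0.0601
gripper_force: 0.0
```

>>> play_rows(commands=[[[0,0,-1.22,0,0,0,6],[0,0,-1.22,0,0,0,6],[0,0,-1.22,0,0,0,6],[0,0,-1.22,0,0,0,6],[0,0,-1.22,0,0,0,6],[0,0,-1.22,0,0,0,6],[0,0,-1.22,0,0,0,6],[0,0,-1.22,0,0,0,6]]])

```text
clock: 4.48
tool_pos: [0.4854, 0.0143, 0.249]
orientation: [180.0, 0.0, -5.8]
force: [-0.5, -0.5, -0.3]
opening: 0.0601
gripper_force: 0.0
```

>>> play_rows(commands=[[[0,0,-0.22,0,0,0,6],[0,0,-0.22,0,0,0,6],[0,0,-0.22,0,0,0,6]]])

```text
clock: 4.73
tool_pos: [0.4854, 0.0143, 0.249]
orientation: [180.0, 0.0, 6.7]
force: [-0.2, -1.0, 0.1]
opening: 0.0601
gripper_force: 0.0
```

```bash
python3 - <<'E'
from h import *
np.set_printoptions(precision=4,suppress=True)
s=cam('wrist');np.save('w2.npy',s,allow_pickle=True)
o=ctrl.get_obs();print(o['tool_pos'],o['orientation'],o['joint_pos'])
for t,z in[('crank',.007),('crank_knob',.062),('crank_arm',.014)]:
    for d in ctrl.find_in(s,t)[:3]:
        b=d['bbox'];print(t,np.round(b),round(d['conf'],2),at(s,(b[0]+b[2]/2,b[1]+b[3]/2),z))
u=proj(s,[.485,.012,.02]);x0=int(max(0,u[0]-75));y0=int(np.clip(u[1]-75,0,250));print(x0,y0)
save(s,'w2c.png',(x0,y0,150,150),4)
E
```

```text
[0.4854 0.0144 0.249 ] [179.998    0.0102   6.3213] [ 24.9649   1.5355 -20.3926  -0.0015 -68.0822  71.3569]
crank [300. 113.  31.  98.] 0.96 [0.4955 0.0155 0.007 ]
crank_knob [299. 119.  34.  92.] 0.77 [0.5005 0.0164 0.062 ]
crank_arm [299. 115.  29.  96.] 0.87 [0.4943 0.0179 0.014 ]
243 97
```

View pics/w2c.png

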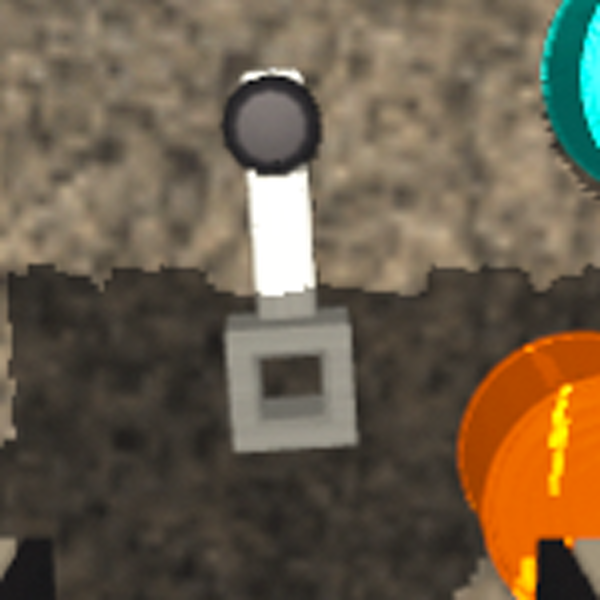

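```bash
python3 - <<'E'
from h import *
np.set_printoptions(precision=4,suppress=True)
s=np.load('w2.npy',allow_pickle=True).item()
A=lambda x,y,z:at(s,(243+x/4-.4,97+y/4-.4),z)[:2]
print('hub',A(293,388,.028),[A(*c,.028) for c in((228,330),(352,325),(357,443),(234,450))],'knob',A(272,125,.062))
for a,b in(((248,175),(258,310)),((308,170),(317,300))):
    p,q=A(*a,.014),A(*b,.014);d=p-q;print(p,q,np.degrees(np.arctan2(d[1],d[0])))
h,k=A(293,388,.028),A(272,125,.062);d=k-h;print(np.linalg.norm(d),np.degrees(np.arctan2(d[1],d[0])))
E
```

```text
hub [0.4619 0.012 ] [array([0.4766, 0.0324]), array([ 0.4821, -0.0026]), array([ 0.4476, -0.0084]), array([0.4414, 0.027 ])] knob [0.5365 0.0259]
[0.5196 0.0318] [0.4808 0.0246] 10.45119611679279
[0.523  0.0148] [0.4858 0.0077] 10.778558174749726
0.07598213190901246 10.547490362523224
```

```bash
python3 -c "
from h import *
go(.5018,.0194,.004,10.5)"
```

```text
turn [ 0.     -0.     -0.0735] shift cm [ 1.68 -0.29 24.51]
```

>>> play_rows(commands=[[[0,0,-0.073,1.7,-0.3,4,4],[0,0,-0.073,1.7,-0.3,8,4],[0,0,-0.073,1.7,-0.3,12,4],[0,0,-0.073,1.7,-0.3,15,4],[0,0,-0.073,1.7,-0.3,18,4],[0,0,-0.073,1.7,-0.3,20,4],[0,0,-0.073,1.7,-0.3,20,4]]])

```text
clock: 5.52
tool_pos: [0.4991, 0.0188, 0.0451]
orientation: [179.9, 0.4, 10.5]
force: [-0.3, 0.0, 0.6]
opening: 0.04
gripper_force: 0.0
```

```bash
python3 -c "
from h import *
go(.5018,.0194,.004,10.5)"
```

```text
turn [0.0012 0.0074 0.0001] shift cm [ 0.31 -0.02  4.11]
```

>>> play_rows(commands=[[[0,0,0,0,0,2,4],[0,0,0,0,0,3.5,4],[0,0,0,0,0,4.3,4],[0,0,0,0,0,4.4,4],[0,0,0,0,0,4.4,4],[0,0,0,0,0,4.4,4]]])

```text
clock: 6.02
tool_pos: [0.5028, 0.0202, 0.0062]
orientation: [-180.0, -0.1, 10.7]
force: [-0.3, 0.6, 0.4]
opening: 0.0398
gripper_force: 0.0
```

Down 3 mm more, then close.

>>> play_rows(commands=[[[0,0,0,-0.1,0,0.2,4],[0,0,0,-0.1,0,0.3,3],[0,0,0,-0.1,0,0.3,1],[0,0,0,-0.1,0,0.3,1],[0,0,0,-0.1,0,0.3,1],[0,0,0,-0.1,0,0.3,1],[0,0,0,-0.1,0,0.3,1]]])

```text
clock: 6.6
tool_pos: [0.5011, 0.0198, 0.0023]
orientation: [-180.0, -0.0, 10.7]
force: [-0.8, 0.1, 2.7]
opening: 0.0175
gripper_force: 30.0
```

>>> play_rows(commands=[[[0,0,0,0,0,-3,1],[0,0,0,0,0,-6,1],[0,0,0,0,0,-9,1],[0,0,0,0,0,-12,1],[0,0,0,0,0,-15,1],[0,0,0,0,0,-15,1]]])

```text
clock: 7.1
tool_pos: [0.504, 0.0205, 0.1578]
orientation: [-180.0, -0.5, 10.7]
force: [0.9, 1.1, -2.0]
opening: 0.0178
gripper_force: 30.0
```

```bash
python3 -c "
from h import *
go(.4616,-.1993,.155,69.3);o=ctrl.get_obs();print(o['tool_pos'],o['orientation'],o['force'],o['opening'])"
```

```text
turn [ 0.004  -0.0085 -1.0223] shift cm [-8.26 20.81  0.2 ]
[0.50403963 0.02051505 0.15783791] [-179.9612569    -0.51490795   10.72575173] [ 0.87596818  1.13373078 -1.9894727 ] 0.017828744425116123
```

>>> play_rows(commands=[[[0,0,-0.12,-1,2.6,0,1],[0,0,-0.24,-2,5.2,0,1],[0,0,-0.36,-3,7.8,0,1],[0,0,-0.48,-4,10.4,0,1],[0,0,-0.6,-5,13,0,1],[0,0,-0.72,-6,15.6,0,1],[0,0,-0.84,-7,18.2,0,1],[0,0,-0.95,-8,20.8,0,1]]])

```text
clock: 7.77
tool_pos: [0.4599, -0.2006, 0.1514]
orientation: [-179.9, 0.0, 65.4]
force: [1.1, -0.1, -2.6]
opening: 0.0177
gripper_force: 30.0
```

>>> play_rows(commands=[[[0,0,-0.07,0,0,0,1],[0,0,-0.07,0,0,0,1],[0,0,-0.07,0,0,0,1],[0,0,-0.07,0,0,0,1]]])

```text
clock: 8.1
tool_pos: [0.4607, -0.199, 0.1517]
orientation: [-180.0, -0.0, 69.0]
force: [-0.3, 0.2, -1.4]
opening: 0.0176
gripper_force: 30.0
```

```bash
python3 - <<'E'
from h import *
np.set_printoptions(precision=4,suppress=True)
go(.4616,-.1993,.155,69.3);o=ctrl.get_obs();print(o['tool_pos'],o['orientation'],o['joint_pos'])
s=cam('wrist');a=s['color'][:,:,::-1]
t=cam('side');b=t['color'][120:240,210:370,::-1]
t2=cam('top');c=t2['color'][150:270,270:430,::-1]
im=np.hstack([cv2.resize(a,(480,300)),cv2.resize(b,(320,240))[:300] if 0 else cv2.copyMakeBorder(cv2.resize(b,(320,240)),0,60,0,0,0)])
im2=np.hstack([cv2.resize(c,(400,300),interpolation=2),cv2.resize(s['color'][50:275,170:470,::-1],(400,300))])
cv2.imwrite('pics/h1.png',np.vstack([im,im2]))
E
```

```text
turn [-0.0006 -0.     -0.0055] shift cm [ 0.    0.09 -0.33]
[ 0.4607 -0.199   0.1517] [-179.9654   -0.0019   68.984 ] [ -0.9011   7.9777 -26.855   -0.0167 -55.1992 159.8946]
```

View pics/h1.png

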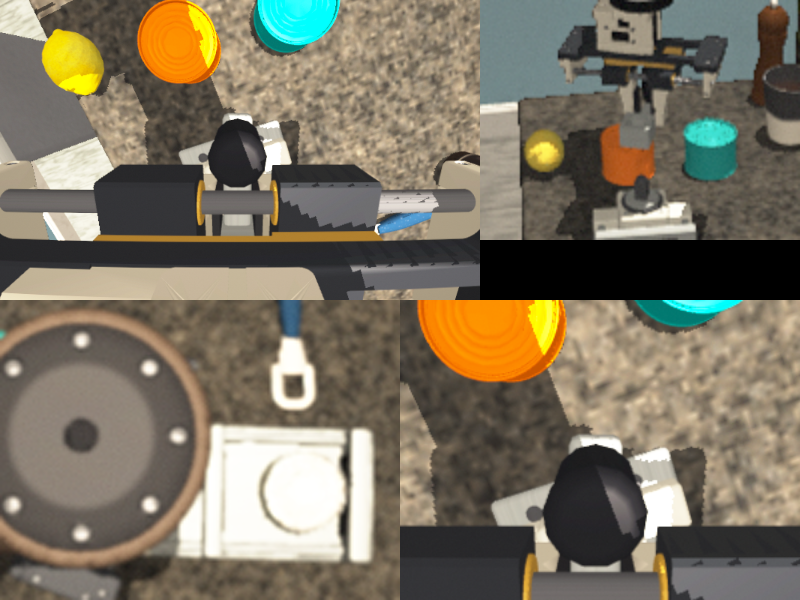

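The side crop shows the hub at (637,130), held level over the shaft at (642,185). I start lowering.

>>> play_rows(commands=[[[0,0,-0.005,0,0.08,2,1],[0,0,-0.005,0,0.08,4,1],[0,0,-0.005,0,0.08,5,1],[0,0,-0.005,0,0.08,5.5,1],[0,0,-0.005,0,0.08,6,1],[0,0,-0.005,0,0.08,6.2,1],[0,0,-0.005,0,0.08,6.2,1]]])

```text
clock: 8.83
tool_pos: [0.4618, -0.1997, 0.0902]
orientation: [180.0, 0.0, 69.4]
force: [-0.7, -0.0, -2.3]
opening: 0.0173
gripper_force: 30.0
```

>>> play_rows(commands=[[[0,0,0,0,0,0.4,1],[0,0,0,0,0,0.8,1],[0,0,0,0,0,1.2,1],[0,0,0,0,0,1.6,1],[0,0,0,0,0,1.6,1]]])

```text
clock: 9.25
tool_pos: [0.4613, -0.1996, 0.0733]
orientation: [-180.0, -0.0, 69.4]
force: [0.4, 0.9, -2.7]
opening: 0.0177
gripper_force: 30.0
```

>>> play_rows(commands=[[[0,0,0,0,0,0.3,1],[0,0,0,0,0,0.5,1],[0,0,0,0,0,0.65,1],[0,0,0,0,0,0.65,1],[0,0,0,0,0,0.65,1],[0,0,0,0,0,0.65,1]]])

```text
clock: 9.75
tool_pos: [0.4615, -0.1997, 0.0676]
orientation: [-180.0, -0.0, 69.4]
force: [0.0, 1.0, -2.9]
opening: 0.0177
gripper_force: 30.0
```

>>> play_rows(commands=[[[0,0,0,0,0,0.1,1],[0,0,0,0,0,0.15,1],[0,0,0,0,0,0.15,1],[0,0,0,0,0,0.15,1]]])

```text
clock: 10.08
tool_pos: [0.4617, -0.1998, 0.0663]
orientation: [180.0, -0.0, 69.4]
force: [0.6, 1.1, -0.1]
opening: 0.0177
gripper_force: 30.0
```

>>> play_rows(commands=[[[0,0,0.11,-0.024,0.439,0,1],[0,0,0.22,-0.096,0.873,0,1],[0,0,0.33,-0.216,1.296,0,1],[0,0,0.44,-0.381,1.704,0,1],[0,0,0.55,-0.59,2.091,0,1],[0,0,0.66,-0.84,2.452,0,1],[0,0,0.77,-1.128,2.785,0,1],[0,0,0.88,-1.451,3.083,0,1]]])

```text
clock: 10.75
tool_pos: [0.4866, -0.2239, 0.0663]
orientation: [180.0, -0.1, 18.7]
force: [2.3, 4.9, -1.0]
opening: 0.0178
gripper_force: 30.0
```

```bash
python3 - <<'E'
from h import *
o=ctrl.get_obs();T=pose(o);print(o['moment'],o['force'],T[:3,3]-.04*T[:3,0],o['orientation'],o['joint_pos'])
E
```

```text
[ 1.4149531  -0.44133924  0.0048517 ] [ 2.26049257  4.88773375 -1.0028799 ] [ 0.4486665  -0.23670466  0.06626061] [ 1.79983366e+02 -1.06480423e-01  1.86885718e+01] [-3.74457872e+00  1.68233039e+01 -2.85938375e+01 -3.60501944e-02
 -4.44780940e+01  1.12458834e+02]
```

Winding works: the force is small and tangential. I continue.

>>> play_rows(commands=[[[0,0,0.11,-0.024,0.439,0,1],[0,0,0.22,-0.096,0.873,0,1],[0,0,0.33,-0.216,1.296,0,1],[0,0,0.44,-0.381,1.704,0,1],[0,0,0.55,-0.59,2.091,0,1],[0,0,0.66,-0.84,2.452,0,1],[0,0,0.77,-1.128,2.785,0,1],[0,0,0.88,-1.451,3.083,0,1]]])

```text
clock: 11.42
tool_pos: [0.4826, -0.2581, 0.0664]
orientation: [-179.9, -0.1, -31.7]
force: [2.4, 2.6, -0.1]
opening: 0.0175
gripper_force: 30.0
```

>>> play_rows(commands=[[[0,0,0.11,-0.024,0.439,0,1],[0,0,0.22,-0.096,0.873,0,1],[0,0,0.33,-0.216,1.296,0,1],[0,0,0.44,-0.381,1.704,0,1],[0,0,0.55,-0.59,2.091,0,1],[0,0,0.66,-0.84,2.452,0,1],[0,0,0.77,-1.128,2.785,0,1],[0,0,0.88,-1.451,3.083,0,1]]])

```text
clock: 12.08
tool_pos: [0.4538, -0.2768, 0.0663]
orientation: [-179.9, -0.0, -82.2]
force: [2.7, 4.7, 0.1]
opening: 0.0177
gripper_force: 30.0
```

```bash
python3 - <<'E'
from h import *
o=ctrl.get_obs();T=pose(o);print(o['force'],T[:3,3]-.04*T[:3,0],o['orientation'],o['joint_pos'])
s=cam('top')
for t in('jaw','tin'):print(t,[(d['bbox'],d['conf']) for d in ctrl.find_in(s,t)[:4]])
E
```

```text
[2.65344428 4.68656005 0.108491  ] [ 0.44837811 -0.2371565   0.06630056] [-1.79917491e+02 -1.50599373e-02 -8.21626736e+01] [-1.02365341e+01  1.65050450e+01 -2.90935220e+01 -1.61470869e-02
 -4.43183239e+01  1.80854159e+01]
jaw []
tin [([436.1, 179.5, 31.3, 37.5], 0.92)]
```

>>> play_rows(commands=[[[0,0,0.11,-0.024,0.439,0,1],[0,0,0.22,-0.096,0.873,0,1],[0,0,0.33,-0.216,1.296,0,1],[0,0,0.44,-0.381,1.704,0,1],[0,0,0.55,-0.59,2.091,0,1],[0,0,0.66,-0.84,2.452,0,1],[0,0,0.77,-1.128,2.785,0,1],[0,0,0.88,-1.451,3.083,0,1]]])

```text
clock: 12.9
tool_pos: [0.4212, -0.2667, 0.0663]
orientation: [-180.0, 0.0, -132.3]
force: [2.7, 2.9, -0.9]
opening: 0.0177
gripper_force: 30.0
```

>>> play_rows(commands=[[[0,0,0.11,-0.024,0.439,0,1],[0,0,0.22,-0.096,0.873,0,1],[0,0,0.33,-0.216,1.296,0,1],[0,0,0.44,-0.381,1.704,0,1],[0,0,0.55,-0.59,2.091,0,1],[0,0,0.66,-0.84,2.452,0,1],[0,0,0.77,-1.128,2.785,0,1],[0,0,0.88,-1.451,3.083,0,1]]])

```text
clock: 13.57
tool_pos: [0.4079, -0.2351, 0.0663]
orientation: [-180.0, 0.0, 177.3]
force: [1.1, 1.9, -1.3]
opening: 0.0173
gripper_force: 30.1
```

>>> play_rows(commands=[[[0,0,0.11,-0.024,0.439,0,1],[0,0,0.22,-0.096,0.873,0,1],[0,0,0.33,-0.216,1.296,0,1],[0,0,0.44,-0.381,1.704,0,1],[0,0,0.55,-0.59,2.091,0,1],[0,0,0.66,-0.84,2.452,0,1],[0,0,0.77,-1.128,2.785,0,1],[0,0,0.77,-1.128,2.785,0,1]]])

```text
clock: 14.23
tool_pos: [0.4207, -0.2073, 0.0662]
orientation: [180.0, -0.0, 133.1]
force: [0.2, 4.4, 1.5]
opening: 0.0177
gripper_force: 30.0
```

```bash
python3 - <<'E'
from h import *
o=ctrl.get_obs();T=pose(o);print(o['force'],o['force']@T[:3,:3],o['moment'],T[:3,3]-.04*T[:3,0],o['orientation'],o['joint_pos'])
E
```

```text
[0.18408608 4.35056044 1.49135622] [ 3.05250085  3.10595062 -1.49020686] [1.63619156e+00 2.36824444e-04 1.25730552e-01] [ 0.44804284 -0.23653506  0.06622293] [ 1.79989265e+02 -1.06515400e-02  1.33074367e+02] [-2.10802818e+00  1.12931813e+01 -3.66898076e+01 -2.25930867e-02
 -4.20170024e+01 -1.34800820e+02]
```

>>> play_rows(commands=[[[0,0,0.1,-0.02,0.399,0,1],[0,0,0.2,-0.08,0.795,0,1],[0,0,0.3,-0.179,1.182,0,1],[0,0,0.4,-0.316,1.558,0,1],[0,0,0.45,-0.398,1.74,0,1],[0,0,0.45,-0.398,1.74,0,1]]])

```text
clock: 14.73
tool_pos: [0.4361, -0.1983, 0.0662]
orientation: [180.0, -0.0, 107.5]
force: [-0.0, 6.6, 1.6]
opening: 0.0176
gripper_force: 30.0
```

```bash
python3 - <<'E'
from h import *
o=ctrl.get_obs();T=pose(o);print(o['force']@T[:3,:3],o['moment'],T[:3,3]-.04*T[:3,0],o['orientation'],o['joint_pos'])
E
```

```text
[ 6.25729279  1.93992412 -1.627928  ] [ 2.39072175 -0.06300164  0.14249056] [ 0.44816614 -0.23646292  0.06619831] [ 1.79990568e+02 -2.45099821e-02  1.07490734e+02] [-8.75252932e-01  1.21688012e+01 -3.54661168e+01 -3.89313123e-02
 -4.23638599e+01 -1.61605250e+02]
```

>>> play_rows(commands=[[[0,0,0.05,-0.005,0.2,0,1],[0,0,0.1,-0.02,0.399,0,1],[0,0,0.15,-0.045,0.598,0,1],[0,0,0.15,-0.045,0.598,0,1],[0,0,0.15,-0.045,0.598,0,1]]])

```text
clock: 15.15
tool_pos: [0.442, -0.197, 0.0662]
orientation: [180.0, -0.0, 99.1]
force: [0.9, 8.0, 2.1]
opening: 0.0178
gripper_force: 30.0
```

```bash
python3 - <<'E'
from h import *
o=ctrl.get_obs();T=pose(o);print(o['force']@T[:3,:3],o['moment'],T[:3,3]-.04*T[:3,0],o['orientation'],o['joint_pos'])
E
```

```text
[ 7.80394313  2.18339504 -2.07805817] [ 2.62972952 -0.22307131  0.08981256] [ 0.44826763 -0.23647625  0.06621569] [ 1.79965991e+02 -3.01334944e-02  9.90561946e+01] [-6.99311872e-01  1.25633862e+01 -3.48995117e+01 -5.24792993e-02
 -4.25087028e+01 -1.70205825e+02]
```

The wrist is nearly at its range limit, so I regrip a half turn round.

>>> play_rows(commands=[[[0,0,0.15,0,0,0,3.6],[0,0,0.15,0,0,0,3.6],[0,0,0.15,0,0,0,3.6],[0,0,0.15,0,0,-2,3.6],[0,0,0.15,0,0,-4,3.6],[0,0,0.15,0,0,-6,3.6],[0,0,0.15,0,0,-7.5,3.6],[0,0,0.15,0,0,-7.5,3.6]]])

```text
clock: 15.82
tool_pos: [0.4421, -0.2126, 0.1436]
orientation: [179.6, -1.5, 91.6]
force: [1.2, -1.1, -0.2]
opening: 0.0362
gripper_force: 0.0
```

```bash
python3 - <<'E'
from h import *
np.set_printoptions(precision=4,suppress=True)
o=ctrl.get_obs();T=pose(o);print(o['tool_pos'],o['orientation'],o['joint_pos'])
s=cam('top');t=cam('side');w=cam('wrist')
for q in(s,t,w):
  for n in('jaw','crank','tin'):print(n,[(np.round(d['bbox']),round(d['conf'],2)) for d in ctrl.find_in(q,n)[:4]])
im=np.hstack([cv2.resize(t['color'][140:290,220:370],(400,400)),cv2.resize(w['color'][:300,100:400],(400,400))])[:,:,::-1]
cv2.imwrite('pics/r1.png',im)
E
```

```text
[ 0.4421 -0.2126  0.1436] [179.5506  -1.5027  91.5704] [  -3.9658    7.5912  -27.7875   -1.8944  -54.3337 -173.3689]
jaw []
crank []
tin [(array([432., 181.,  38.,  37.]), 0.92), (array([249., 159.,  33.,  24.]), 0.85), (array([380., 209.,  30.,  38.]), 0.75)]
jaw [(array([266., 242.,  55.,  18.]), 0.97)]
crank [(array([278., 185.,  24.,  39.]), 0.79)]
tin [(array([317., 288.,  40.,  47.]), 0.81), (array([312., 177.,  28.,  35.]), 0.7), (array([280., 245.,  32.,  24.]), 0.63), (array([268., 184.,  30.,  26.]), 0.59)]
jaw []
crank [(array([276., 114.,  78., 142.]), 0.82), (array([310., 224.,  28.,  29.]), 0.52)]
tin [(array([418.,   0., 138., 101.]), 0.91), (array([272.,   0., 110.,  83.]), 0.66)]
```

View pics/r1.png

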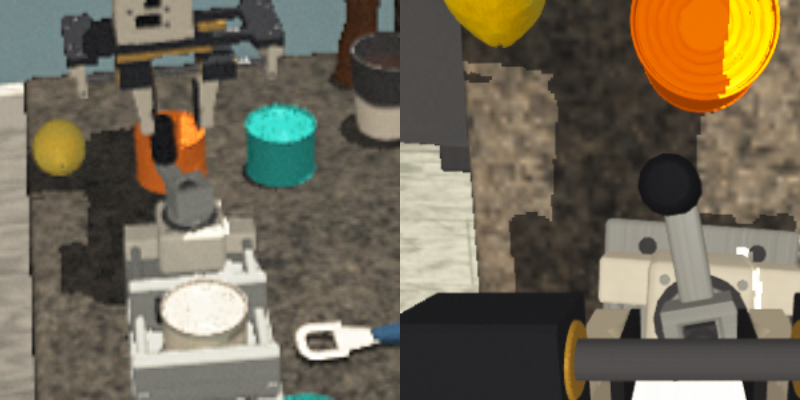

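The side crop shows the crank seated with its knob at (163,140) and the tin upright between the jaws. The wrist crop shows the knob at (668,183). I stray near the joint limit, so I turn back CCW straight away.

>>> play_rows(commands=[[[0,0,-3,1.2,0,0,3.6],[0,0,-3,1.2,0,0,3.6],[0,0,-3,1.2,0,0,3.6],[0,0,-3,1.2,0,0,3.6],[0,0,-3,1.2,0,0,3.6],[0,0,-3,1.2,0,0,3.6],[0,0,-3,1.2,0,0,3.6],[0,0,-3,1.2,0,0,3.6]]])

```text
clock: 17.08
tool_pos: [0.44, -0.1999, 0.1406]
orientation: [178.5, -0.7, 148.9]
force: [-0.6, 0.2, -0.3]
opening: 0.0361
gripper_force: 0.0
```

```bash
python3 - <<'E'
from h import *
np.set_printoptions(precision=4,suppress=True)
o=ctrl.get_obs();print(o['tool_pos'],o['orientation'],o['joint_pos'])
T=np.eye(4);T[:3,:3]=R.from_euler('xyz',[179.55,-1.5,91.57],degrees=True).as_matrix();T[:3,3]=.4421,-.2126,.1436
s=cam('wrist');T=T@np.array(s['hand_eye']);s['O'],s['Rm']=T[:3,3],T[:3,:3]
k=at(s,(301,137),.126)
a,b=[at(s,(100+x*.75,y*.75),.078)[:2] for x,y in(((668+702)/2-400,210),((677+715)/2-400,300))]
d=a-b;e=k[:2]-[.448,-.2365];print(k,np.linalg.norm(e),np.degrees(np.arctan2(e[1],e[0])),'arm',np.degrees(np.arctan2(d[1],d[0])))
yaw=np.arctan2(e[1],e[0]);
go(.448+.04*np.cos(np.radians(100)),-.2365+.04*np.sin(np.radians(100)),.14,-80)
E
```

```text
[ 0.44   -0.1999  0.1406] [178.5485  -0.7119 148.9448] [  -2.4338    7.2479  -28.623    -1.9947  -54.0751 -117.4608]
[ 0.4328 -0.1579  0.126 ] 0.08004494630321798 100.94477379207781 arm 98.43006938090133
turn [ 0.0271  0.0226 -2.2779] shift cm [0.06 0.29 0.08]
```

>>> play_rows(commands=[[[0.027,0.023,-2.278,0.1,0.3,0.1,3.6],[0.027,0.023,-2.278,0.1,0.3,0.1,3.6],[0.027,0.023,-2.278,0.1,0.3,0.1,3.6],[0.027,0.023,-2.278,0.1,0.3,0.1,3.6],[0.027,0.023,-2.278,0.1,0.3,0.1,3.6],[0.027,0.023,-2.278,0.1,0.3,0.1,3.6],[0.027,0.023,-2.278,0.1,0.3,0.1,3.6],[0.027,0.023,-2.278,0.1,0.3,0.1,3.6]]])

```text
clock: 17.8
tool_pos: [0.4408, -0.1968, 0.1398]
orientation: [178.9, 0.0, -154.0]
force: [0.5, 0.2, 0.5]
opening: 0.0361
gripper_force: 0.0
```

```bash
python3 -c "
from h import *
go(.441,-.1971,.14,-80);print(ctrl.get_obs()['joint_pos'])"
```

```text
turn [ 0.0158  0.0126 -1.2908] shift cm [-0.01 -0.04 -0.02]
[ -1.47795107   7.40469266 -28.88891776  -1.19570408 -54.18245977
 -61.7798545 ]
```

>>> play_rows(commands=[[[0.016,0.013,-1.291,0,0,0,3.6],[0.016,0.013,-1.291,0,0,0,3.6],[0.016,0.013,-1.291,0,0,0,3.6],[0.016,0.013,-1.291,0,0,0,3.6],[0.016,0.013,-1.291,0,0,0,3.6],[0.016,0.013,-1.291,0,0,0,3.6],[0.016,0.013,-1.291,0,0,0,3.6],[0.016,0.013,-1.291,0,0,0,3.6]]])

```text
clock: 18.47
tool_pos: [0.4408, -0.1968, 0.1398]
orientation: [179.8, 0.1, -96.7]
force: [0.6, 1.0, -0.6]
opening: 0.0362
gripper_force: 0.0
```

```bash
python3 -c "
from h import *
go(.441,-.1971,.067,-80);print(ctrl.get_obs()['joint_pos'])"
```

```text
turn [ 0.0036  0.0025 -0.2909] shift cm [ 0.04 -0.05  7.28]
[ -0.76138753   7.04314604 -29.74130056  -0.16412726 -53.42434593
  -5.80820794]
```

>>> play_rows(commands=[[[0.003,0.002,-0.12,0,0,0,3.6],[0.003,0.002,-0.24,0,0,0.5,3.6],[0.003,0.002,-0.29,0,0,2.5,3.6],[0.003,0.002,-0.29,0,0,4.5,3.6],[0.003,0.002,-0.29,0,0,6.2,3.6],[0.003,0.002,-0.29,0,0,7,3.6],[0.003,0.002,-0.29,0,0,7.2,3.6],[0.003,0.002,-0.29,0,0,7.2,3.6]]])

```text
clock: 19.13
tool_pos: [0.4404, -0.1967, 0.0676]
orientation: [179.9, 0.0, -80.3]
force: [0.2, 0.1, -0.5]
opening: 0.036
gripper_force: 0.0
```

>>> play_rows(commands=[[[0,0,0,0,0,0.1,3],[0,0,0,0,0,0.1,2],[0,0,0,0,0,0.1,1],[0,0,0,0,0,0.1,1],[0,0,0,0,0,0.1,1],[0,0,0,0,0,0.1,1]]])

```text
clock: 19.63
tool_pos: [0.4411, -0.1967, 0.0674]
orientation: [-180.0, 0.0, -80.2]
force: [0.1, 0.9, 3.6]
opening: 0.0177
gripper_force: 29.8
```

```bash
python3 - <<'E'
from h import *
o=ctrl.get_obs();T=pose(o);print(o['force']@T[:3,:3],o['moment'],T[:3,3]+.04*T[:3,0],o['orientation'],o['joint_pos'])
E
```

```text
[-0.82794964 -0.26475395 -3.56679022] [ 0.21738774  0.09118192 -0.01022645] [ 0.44786674 -0.23607475  0.06739024] [-1.79951281e+02  1.39168514e-02 -8.02129843e+01] [-6.48599101e-01  1.23703441e+01 -3.49679764e+01 -3.32472371e-02
 -4.26162916e+01  1.04600668e+01]
```

>>> play_rows(commands=[[[0,0,0.06,0.007,-0.24,0,1],[0,0,0.12,0.029,-0.479,0,1],[0,0,0.15,0.045,-0.598,0,1],[0,0,0.15,0.045,-0.598,0,1],[0,0,0.15,0.045,-0.598,0,1]]])

```text
clock: 20.05
tool_pos: [0.4462, -0.1961, 0.0674]
orientation: [179.9, 0.0, -88.8]
force: [-3.2, 2.1, 8.3]
opening: 0.0177
gripper_force: 29.9
```

```bash
python3 - <<'E'
from h import *
o=ctrl.get_obs();T=pose(o);print(o['force']@T[:3,:3],o['moment'],T[:3,3]+.04*T[:3,0],o['orientation'])
E
```

```text
[-2.15006222  3.20384387 -8.30108553] [0.67323985 1.27393277 0.24439767] [ 0.44708983 -0.23606835  0.06737911] [ 1.79939616e+02  1.75471585e-02 -8.87867886e+01]
```

>>> play_rows(commands=[[[0,0,0.04,0.003,-0.16,0,1],[0,0,0.08,0.013,-0.32,0,1],[0,0,0.1,0.02,-0.4,0,1],[0,0,0.1,0.02,-0.4,0,1],[0,0,0.1,0.02,-0.4,0,1]]])

```text
clock: 20.47
tool_pos: [0.4498, -0.1961, 0.0674]
orientation: [179.9, 0.0, -94.5]
force: [-3.7, 2.7, 10.2]
opening: 0.0178
gripper_force: 30.1
```

```bash
python3 - <<'E'
from h import *
o=ctrl.get_obs();T=pose(o);print(o['force']@T[:3,:3],o['moment'],T[:3,3]+.04*T[:3,0],o['orientation'])
E
```

```text
[ -2.44291887   3.97069803 -10.17545096] [1.28621918 1.80990931 0.45612814] [ 0.44668402 -0.2359576   0.06740802] [ 1.79898635e+02  1.70458801e-02 -9.45038279e+01]
```

The torque has risen to about 0.6 N m, well past tight. I ease back within the hub's play to unload it, then check.

>>> play_rows(commands=[[[0,0,0,0,0,0,1],[0,0,0,0,0,0,1],[0,0,-0.05,0.005,0.2,-0.05,1],[0,0,-0.1,0.02,0.4,-0.1,1],[0,0,-0.14,0.04,0.55,-0.1,1],[0,0,-0.14,0.04,0.55,-0.1,1]]])

```text
clock: 20.97
tool_pos: [0.4449, -0.1961, 0.068]
orientation: [180.0, 0.0, -86.4]
force: [-0.2, 0.7, 0.9]
opening: 0.0176
gripper_force: 29.8
```

```bash
python3 - <<'E'
from h import *
o=ctrl.get_obs();T=pose(o);print(o['force']@T[:3,:3],o['moment'],T[:3,3]+.04*T[:3,0],o['orientation'])
t=cam('side');b=[d for d in ctrl.find_in(t,'jaw')][:1];print(b)
E
```

```text
[-0.75776597  0.17629463 -0.92770005] [0.28936197 0.18310944 0.13396692] [ 0.44735622 -0.23603475  0.06794373] [ 1.79985411e+02  3.33978878e-02 -8.64202447e+01]
[{'bbox': [266.9, 241.7, 51.4, 20.4], 'conf': 0.63}]
```

>>> play_rows(commands=[[[0,0,0,0,0,-0.4,1],[0,0,0,0,0,-0.8,1],[0,0,0,0,0,-1.3,1],[0,0,0,0,0,-1.8,1],[0,0,0,0,0,-2.4,1],[0,0,0,0,0,-2.4,1]]])

```text
clock: 21.57
tool_pos: [0.4455, -0.1964, 0.0933]
orientation: [-179.9, -0.0, -86.5]
force: [0.5, -0.7, -0.9]
opening: 0.0177
gripper_force: 29.8
```

>>> play_rows(commands=[[[0,0,0,0,0,-0.6,1],[0,0,0,0,0,-1.3,1],[0,0,0,0,0,-2.5,1],[0,0,0,0,0,-4,1],[0,0,0,0,0,-6,1],[0,0,0,0,0,-6.5,1],[0,0,0,0,0,-6.5,1]]])

```text
clock: 22.15
tool_pos: [0.4461, -0.1964, 0.1586]
orientation: [-179.8, -0.0, -86.5]
force: [0.5, 0.0, -2.0]
opening: 0.0174
gripper_force: 29.8
```

```bash
python3 - <<'E'
from h import *
o=ctrl.get_obs();print(o['tool_pos'],o['force'],o['opening'])
go(.50,.055,.155,-86.4)
t=cam('side');w=cam('wrist')
im=np.hstack([cv2.resize(t['color'][140:290,220:370],(400,400)),cv2.resize(w['color'],(400,250))[:250] if 0 else cv2.resize(w['color'][:,100:500],(400,400))])[:,:,::-1]
cv2.imwrite('pics/l1.png',im)
E
```

```text
[ 0.44609252 -0.19641892  0.15863768] [ 4.53014896e-01  5.52935071e-04 -2.02960450e+00] 0.017410735902520583
turn [-0.0031 -0.0001 -0.0021] shift cm [-24.77  -6.91   0.38]
```

View pics/l1.png

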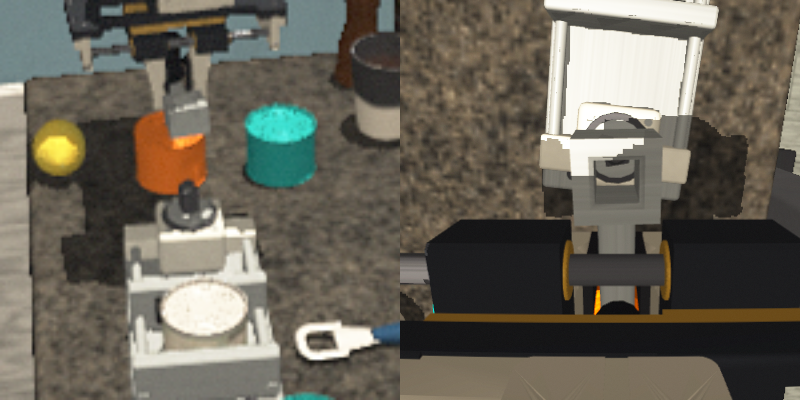

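The crank is off the shaft and held level (hub at (615,180) in the wrist view), and the tin is upright between the jaws at (205,310). I carry the crank to the free spot.

>>> play_rows(commands=[[[0,0,0,-3.5,-1,0,1],[0,0,0,-7,-2,0,1],[0,0,0,-10.5,-2.9,0,1],[0,0,0,-14,-3.9,0,1],[0,0,0,-17.5,-4.9,0,1],[0,0,0,-21,-5.9,0,1],[0,0,0,-24.8,-6.9,0,1],[0,0,0,-24.8,-6.9,0,1]]])

```text
clock: 22.92
tool_pos: [0.5002, 0.0605, 0.1559]
orientation: [180.0, 0.0, -86.3]
force: [0.6, -0.8, -0.8]
opening: 0.0178
gripper_force: 29.8
```

>>> play_rows(commands=[[[0,0,0,0,0,3,1],[0,0,0,0,0,6,1],[0,0,0,0,0,9,1],[0,0,0,0,0,11.5,1],[0,0,0,0,0,13,1],[0,0,0,0,0,14,1],[0,0,0,0,0,14,1],[0,0,0,0,0,14,1]]])

```text
clock: 23.58
tool_pos: [0.4979, 0.055, 0.0158]
orientation: [179.8, -0.0, -86.5]
force: [-0.1, -0.4, -1.2]
opening: 0.0177
gripper_force: 29.8
```

>>> play_rows(commands=[[[0,0,0,0,0,0.5,1],[0,0,0,0,0,0.9,1],[0,0,0,0,0,1.15,1],[0,0,0,0,0,1.25,1],[0,0,0,0,0,1.25,1],[0,0,0,0,0,1.25,1]]])

```text
clock: 24.08
tool_pos: [0.4993, 0.0555, 0.0055]
orientation: [-180.0, 0.0, -86.5]
force: [-1.3, -2.9, 6.7]
opening: 0.0178
gripper_force: 30.0
```

>>> play_rows(commands=[[[0,0,0,0,0,-0.1,1.5],[0,0,0,0,0,-0.1,2.5],[0,0,0,0,0,-0.1,3.6],[0,0,0,0,0,-0.1,3.6],[0,0,0,0,0,-2,3.6],[0,0,0,0,0,-5,3.6],[0,0,0,0,0,-9,3.6],[0,0,0,0,0,-13,3.6]]])

```text
clock: 24.75
tool_pos: [0.498, 0.0552, 0.1353]
orientation: [179.9, -0.0, -86.5]
force: [1.7, 0.3, -0.3]
opening: 0.0361
gripper_force: 0.0
```

>>> play_rows(commands=[[[0,0,0,0,0,-6,3.6],[0,0,0,0,0,-10,3.6],[0,0,0,0,0,-10,3.6],[0,0,0,0,0,-10,3.6]]])

```text
clock: 25.08
tool_pos: [0.5013, 0.0563, 0.2398]
orientation: [-179.5, 0.2, -86.5]
force: [1.2, 0.4, 0.0]
opening: 0.0357
gripper_force: 0.0
```

```bash
python3 - <<'E'
from h import *
o=ctrl.get_obs();print(o['tool_pos'],o['force'],o['clock'])
t=cam('side');w=cam('wrist')
im=np.hstack([cv2.resize(t['color'][140:290,220:370],(400,400)),cv2.resize(w['color'][:,100:500],(400,400))])[:,:,::-1]
cv2.imwrite('pics/e1.png',im)
E
```

```text
[0.50132663 0.05631138 0.23980425] [1.1756756  0.40311899 0.03456015] 25.0833
```

View pics/e1.png

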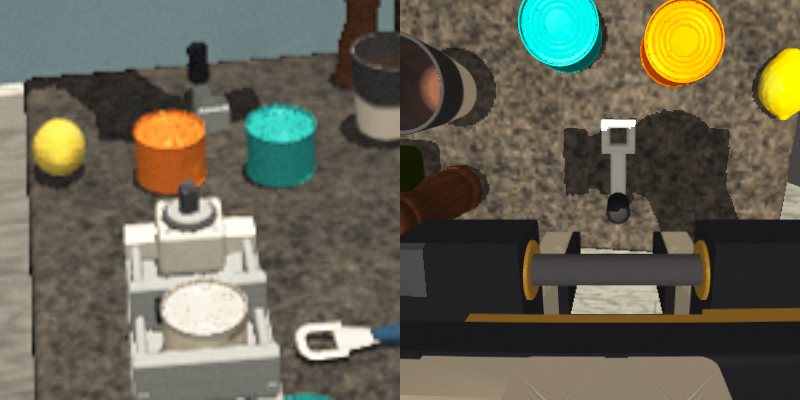

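The crank lies flat, knob up, on the worktop (side crop (207,90)). The tin is held upright between the jaws at (205,310), and the gripper is clear. I hand in.

```bash
python3 -c "
from plant import ctrl
print(ctrl.close_job())"
```

```text
the job is handed in; nothing more can be done
None
```

I handed the job in at about 25 s with the tin clamped upright and the crank lying flat on the worktop, knob up; the hand-in gave no verdict, and I took "tight" from the rise in crank torque because the jaw forces can't be read.

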